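# Load the battery charger from the hanger

### The arm

A 6-joint arm with a two-finger parallel gripper is mounted at the origin on the work surface; the furniture and walls round the work are solid. World frame = base frame: x ahead of the robot, y to its left, z up, the work surface at z = 0. Lengths are in m, angles in degrees, forces in N, time in s.
With the tool pointing down it reaches from about 0.25 to 0.85 m from the base axis. Payload 12.5 kg.
Tool frame: the origin (TCP) lies on the centre line of the jaws, within the pads' length; the fingertips stand 17 mm ahead of it and the grasp point (between the pads) lies 2 mm behind it; z points along the fingers, y is the line along which they close (so a half turn about z gives the same grasp; the last joint's range is limited). The gripper opens to 93 mm and grips with 3 to 60 N. Pads are 15 mm wide; open, the fingers measure 128 mm over their backs; the gripper's body (75 mm by 188 mm) begins 65 mm behind the grasp point.
Start: joints at [-71.138, 20.094, 94.641, -0, 65.266, -4.847], TCP at [0.221, -0.504, 0.236] pointing down, gripper open.
Joint ranges: [-157.81, 157.81], [-45, 120.19], [0.68, 151.7], [-89.99, 269.99], [4.06, 180], [-164.3, 164.3]. Speed limits (degrees/s): [127.2, 127.2, 159.86, 180, 180, 180].

### API

Orientations are given as [roll, pitch, yaw] about the fixed x, y, z axes, in that order (R = Rz(yaw) Ry(pitch) Rx(roll)).
In Python, from cell import * gives the robot as it stands. The module is installed in compiled form; this text tells all that it offers.
- The arm moves only by the tool play_rows, never from a script. Its arguments are lists of equal length, an entry for each row: "linear": the shift along the world's x, y, z in cm, a list of three; "rot": the turn, a rotation vector about the world's x, y, z in degrees, a list of three; "claw": the closure, from 0 (fully open) to 1 (shut). A call has 1 to 8 rows; each row shifts and turns the commanded pose from where the row before left it; what a row does not reach is not made up. A row lasts 1/8 s, in which the tool goes at most 62.5 mm and 10.7 degrees, less where a joint would pass 70% of its speed; a pose out of reach is approached as far as the arm can. A call is refused whole if a number of a shift passes 6.25 or a number of a turn 10.7, either way. A call with a gripper value outside its range is refused whole. The fingers move at their own pace and stop on an object; "grip_force" is the grip in N (left out, the last holds). Time passes only in rows, so rows that do not move let the fingers close. It gives the time, the measured TCP pose, the force, the opening and the grip force at its end, in the units of the state.
- sense(): the state, without advancing time (a new reading comes with each control period).
- snapshot(name): name is "side" or "top" or "wrist"; returns a dict with "frame" (420x560x3 uint8, red, green, blue), "fov_y" (degrees; the focal length in pixels is half the picture's height over the tangent of half this angle, whatever the lens; pixels are square), "cx", "cy" (the principal point, pixels), "cam_to_world" (4x4, takes a point from camera to world coordinates); the wrist camera has in their place "T_tool_cam" (4x4, takes a point from camera to tool coordinates, whose origin is the TCP and whose axes are the flange's). Camera axes: x right, y down, z forward; pixel columns grow to the right and rows downward; lengths in m; the calibration is good to about 2 mm. A picture is of the moment at which its call begins: read the wrist's pose just before it. There is no depth.
- hand_in(): hands the job in; it is judged then, once.
The state is a dict: "time_s": time; "joint_pos": joint angles; "joint_velocities": joint speeds; "effort": joint torques, N m; "tcp_pos": TCP position; "tcp_rot": TCP orientation; "force": force on the tool from outside, world axes, zero at the start; "torque": the same for the moment, N m; "grip_width": opening from 0.0 (shut) to 1.0 (fully open); "grasp_force": force on a finger pad.
Only numpy, scipy, OpenCV 4.12 (cv2) and the standard library are available. Lean on these libraries where they do the work, as an engineer would, in place of code of your own. Each camera call takes 0.05 s, during which the arm holds its last target. There are 200 camera calls.

### The job

Switch the charger off with its lever, then lift every battery pack that hangs on the stand off its hook and slide each one onto a shoe of the charger, any free shoe, right home against the stop so that the spring catch has come up behind it. When all packs are on, switch the charger on again; leave the tools and the roll of tape lying about alone.

Things in the scene. Friction and masses are not known exactly. Their poses are not given: they have to be found in the camera images.
- pack0_mid (a point): battery pack (2 or 3 present, all alike, on any hooks), 0.24-0.39 kg, 84 long (x) x 52 wide (y) x 140 mm high, ends alike; this is its centre, 70 mm above its underside. Heights from the underside: 0-14 mm foot, 14-44 black housing, 44-76 bail window (32 mm wide in y, open along x), 76-86 crossbar, 86-140 grey grip. z up and x nearly the stand's x as it hangs
- pack1_mid (a point): centre of the next pack, as pack0_mid. The grip to hold a pack by: flat faces that look to its +-x, 20 mm thick in x, 40 mm wide in y, 16 to 70 mm above the centre. Crossbar and bail legs are 12 mm thick in x
- pack2_mid (a point): centre of the next pack, as pack0_mid. A pack's foot is a C-channel open at both ends, along x: inside 34 mm wide, 5 to 14 mm above the underside; below it two lips 5 mm thick with an 18 mm slot between them
- hook0 (a point): hook of the stand: top of its seat, 125 mm above the bench; x as the stand's. A level flat bar 20 mm wide, 6 mm thick, that points to the stand's -x (roughly to the robot) from a beam 65 mm behind; its lip, 11-16 mm in front of this point, rises 8 mm, a bump 9-13 mm behind rises 3 mm. A hanging pack's crossbar lies in the seat, the hook passing through its bail window
- hook1 (a point): the next hook, 95 mm from hook0, same axes. To free a pack: raise it more than 8 and less than 26 mm, move it 75 mm along the stand's -x, and only then higher, since its housing lies under the hook
- hook2 (a point): the next hook, 95 mm from hook1, same axes
- stand: steel hanger stand, fixed, placed anew each start, to the left or right of the charger; origin on the bench below hook1, axes as the hooks. Base plate 10 mm thick, 50 mm in front of to 105 mm behind the origin, 145 mm to each side; beam top at 127 mm; only the hook lips and packs are higher
- shoe0 (a point): shoe of the charger: where a pack's centre is when it is home, 93 mm above the bench. x runs along the rail from its open front to the stop (face 42 mm past this point), y across, z up. A pack goes on only from the front, along +x, its x along the rail, its channel round the rail head: start with its centre 130 mm or more before this point, 0 to 3 mm above it. Empty at the start
- shoe1 (a point): the next shoe, 80 mm from shoe0 in -y, same axes. A rail is a level T-bar: head 30 mm wide, 6 mm thick, top 37 mm above the bench, on a stem 14 mm wide; the head begins 70 mm before the shoe point, with a nose 22 mm wide and 3 mm thick reaching 14 mm further. Rails and rollers are greased (friction about 0.15). The pack has 2 mm play each side and 3 mm up and down
- shoe2 (a point): the next shoe, 80 mm from shoe1 in -y, same axes
- charger: battery charger, 6 kg, standing loose on the bench (a knock may shift it; 25 N do not), placed anew each start, to the left or right of the stand: grey base plate 140 x 310 x 20 mm with three rails (shoes) and a lever; origin on the bench, 10 mm before the shoe points and 30 mm to the -y side of shoe1; axes as the shoes; stops reach 67 mm high
- catch0 (a joint): spring roller catch of shoe0, mid rail, 52.5 mm before the shoe point, standing 4 mm above the head: 0 = up, about 0.004 m = pressed by a pack over it. 500 N/m with 2 N preload: 5 to 8 N along the rail push a pack over it. It comes up behind the pack's tail in the last 2 mm and holds it
- catch1 (a joint): the catch of shoe1, as catch0
- catch2 (a joint): the catch of shoe2, as catch0
- power (a joint): the charger's power lever, on a hinge across the charger: 0 rad = off (leans 0.5 rad from upright to the charger's -x, the side of the rails' open ends), 1.0 rad = on (leans 0.5 rad the other way, to the charger's +x); it stays where it is left and moves with under 2 N at the tip
- power_tip (a point): centre of the lever's black ball, 26 mm in diameter, 80 mm from the hinge; the hinge is 42 mm above the bench, so the ball is at 112 to 122 mm. The lever stands 75 mm in y from shoe2, to the charger's -y; hinge 10 mm before shoe2's point along x
- tape_black: black roll of tape, 78 mm across, 19 mm high, lying flat; origin at the centre of its underside; leave alone
- pliers_blue: pliers with blue handles, 193 mm long, lying on the bench; leave alone
- screwdriver_yel: screwdriver with a yellow handle, 194 mm long, lying on the bench; leave alone
Mind the look-alikes: they are no part of the job. What is shaped like the part that bears pack2_mid but pink is not meant.

How it is judged:
By the outcome, as a careful person would: the job done as asked, in the order asked, and still so for the second after the job is handed in, with the robot touching nothing.
Of pack0, pack1, pack2 only 2 to 3 are there at a start; the rules pass over those that are not, and their reading is None.
At some moment in a run one of charger may be knocked a few centimetres aside while the robot is not near it.
It also fails if it takes over 210 s, if anything falls off the work surface, if the arm or the gripper's body presses on something with over 40 N, if the wrist force passes 120 N, or if a joint passes its speed limit or range.

## Working session

There is one attempt and no reset: what is moved stays moved. The work goes in short steps, Python scripts to look and compute and a tool call to move; the robot and the scene stay as the last step left them, time stands still between calls to the robot, and variables do not carry over. Pictures are saved under pics/ and viewed, at most 16 in all, crops included, and the job is handed in when it is done.

Besides the shell and the picture viewer there is one more tool, called after "Call:" in YAML: its name, and indented under it one key for each argument. play_rows: Moves the arm, as the interface text tells. Its arguments: {"type":"object","properties":{"linear":{"type":"array"},"rot":{"type":"array"},"claw":{"type":"array"},"grip_force":{"type":"number"}},"required":["linear","rot","claw"]}

```bash
mkdir -p pics; ls; python3 - <<'E'
from cell import *
import cv2,numpy as np,pickle
s=sense(); print(s)
d={}
for n in ("side","top","wrist"):
    p=snapshot(n); d[n]=p
    cv2.imwrite(f"pics/{n}0.png",cv2.cvtColor(p["frame"],cv2.COLOR_RGB2BGR))
    print(n,{k:np.round(v,4).tolist() for k,v in p.items() if k!="frame"})
pickle.dump(d,open("d0.pkl","wb"))
E
```

```text
pics
{'time_s': 0.0, 'joint_pos': array([-7.11392110e+01,  2.01229819e+01,  9.46743435e+01,  1.94169706e-03,
        6.52664749e+01, -4.84728304e+00]), 'joint_velocities': array([-0.0074292 ,  0.0015018 ,  0.025488  ,  0.04502038, -0.13243354,
        0.06497734]), 'effort': array([ 9.51303207e-06, -4.97322893e+01, -2.85250533e+01,  6.99920696e-02,
        2.58226879e-02, -8.33938452e-05]), 'tcp_pos': array([ 0.22107299, -0.50327875,  0.23513167]), 'tcp_rot': array([-1.79936577e+02, -7.14749261e-03,  2.37072547e+01]), 'force': array([ 0.55620571,  0.41161068, -0.21878945]), 'torque': array([-0.01257612,  0.00273166, -0.00024343]), 'grasp_force': 0.0, 'grip_width': 1.001083104471753}
side {'fov_y': 53.4442, 'cx': 286.1038, 'cy': 208.8026, 'cam_to_world': [[-0.9656, -0.1674, 0.1991, 0.3274], [-0.26, 0.6407, -0.7224, 0.8819], [-0.0067, -0.7493, -0.6621, 0.8848], [0.0, 0.0, 0.0, 1.0]]}
top {'fov_y': 46.4004, 'cx': 274.2858, 'cy': 207.0636, 'cam_to_world': [[-0.0174, -0.99, 0.1398, 0.3481], [-0.9997, 0.0149, -0.0195, 0.0515], [0.0172, -0.1401, -0.99, 1.5267], [0.0, 0.0, 0.0, 1.0]]}
wrist {'fov_y': 67.0468, 'cx': 278.8914, 'cy': 213.2244, 'T_tool_cam': [[0.0012, -0.9643, -0.2647, 0.0738], [1.0, 0.001, 0.0007, -0.0001], [-0.0004, -0.2647, 0.9643, -0.1496], [0.0, 0.0, 0.0, 1.0]]}
```

View pics/top0.png

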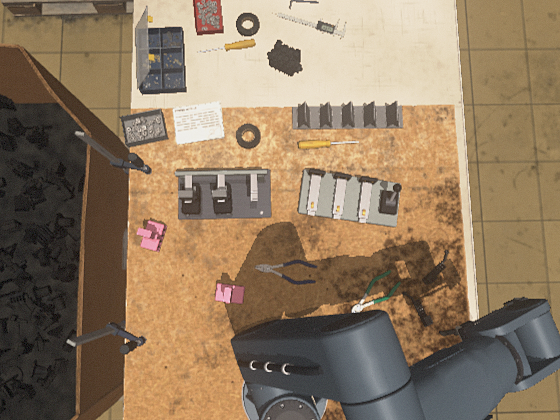

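View pics/side0.png

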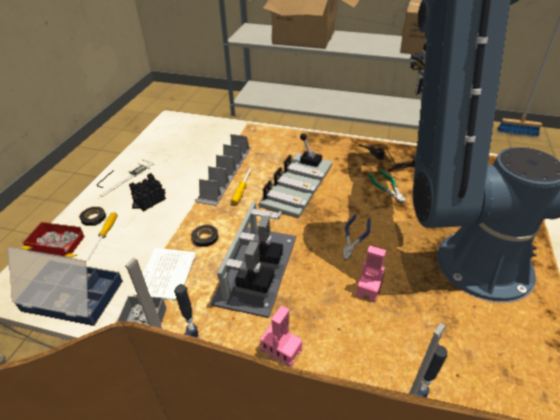

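The top view shows the stand at about (224,193), with packs on its left and middle hooks and the right hook empty. The charger is at about (348,198) with its lever ball near (397,187). The pink look-alikes are at (150,235) and (230,292). I'll zoom in next.

```bash
python3 - <<'E'
import cv2,pickle
d=pickle.load(open("d0.pkl","rb"))
f=cv2.cvtColor(d["top"]["frame"],cv2.COLOR_RGB2BGR)
a=cv2.resize(f[155:235,165:295],None,fx=6,fy=6,interpolation=cv2.INTER_CUBIC)
cv2.imwrite("pics/a.png",a)
a=cv2.resize(f[155:235,290:420],None,fx=6,fy=6,interpolation=cv2.INTER_CUBIC)
cv2.imwrite("pics/b.png",a)
E
```

```text
(no output)
```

View pics/a.png

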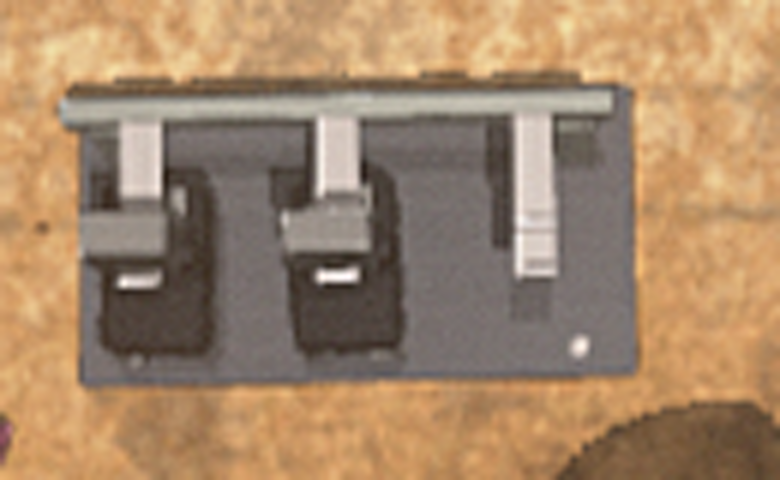

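View pics/b.png

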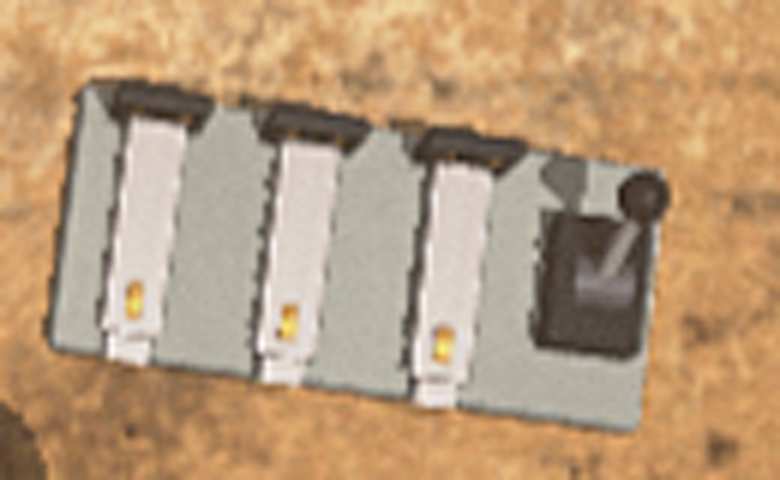

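Both packs are visible in the stand crop, with grip tops near crop (125,233) and (327,230), and the right hook is bare. The charger crop shows three orange catches and the lever ball at (643,195), leaning to the far side, so it is on. Next I'll do the colour measurements.

```bash
cat > h.py <<'E'
from cell import *
import cv2,numpy as np
from scipy.spatial.transform import Rotation as R
def snap(n,save=None):
    s=sense(); p=snapshot(n)
    if n=="wrist":
        T=np.eye(4);T[:3,:3]=R.from_euler("xyz",s["tcp_rot"],degrees=True).as_matrix();T[:3,3]=s["tcp_pos"]
        p["cam_to_world"]=T@p["T_tool_cam"]
    if save: cv2.imwrite(f"pics/{save}.png",cv2.cvtColor(p["frame"],cv2.COLOR_RGB2BGR))
    return p
def cast(p,uv,z):
    f=210/np.tan(np.radians(p["fov_y"]/2)); M=p["cam_to_world"]
    uv=np.atleast_2d(uv).astype(float)
    d=np.c_[(uv[:,0]-p["cx"])/f,(uv[:,1]-p["cy"])/f,np.ones(len(uv))]@M[:3,:3].T
    return M[:3,3]+d*((z-M[2,3])/d[:,2])[:,None]
def proj(p,X):
    f=210/np.tan(np.radians(p["fov_y"]/2)); M=p["cam_to_world"]
    c=(np.atleast_2d(X)-M[:3,3])@M[:3,:3]
    return np.c_[c[:,0]/c[:,2]*f+p["cx"],c[:,1]/c[:,2]*f+p["cy"]]
def blobs(p,lo,hi,roi,amin):
    """HSV mask blobs in roi (x0,y0,x1,y1): list of (area,centroid,contour)"""
    hsv=cv2.cvtColor(p["frame"],cv2.COLOR_RGB2HSV)
    m=cv2.inRange(hsv,np.array(lo),np.array(hi)); k=np.zeros_like(m); x0,y0,x1,y1=roi; k[y0:y1,x0:x1]=m[y0:y1,x0:x1]
    n,l,st,c=cv2.connectedComponentsWithStats(k)
    out=[]
    for i in range(1,n):
        if st[i,4]>=amin: out.append((int(st[i,4]),c[i],st[i]))
    return sorted(out,key=lambda t:-t[0])
E
python3 - <<'E'
from h import *
import pickle
np.set_printoptions(precision=4,suppress=True)
p=pickle.load(open("d0.pkl","rb"))["top"]
b=blobs(p,(15,150,130),(35,255,255),(300,195,372,220),3)
print("catch",[(a,c) for a,c,_ in b]); 
c=np.array(sorted([c for a,c,_ in b[:3]],key=lambda c:c[0])); C=cast(p,c,.041); print(C, np.linalg.norm(np.diff(C,axis=0),axis=1))
cr=lambda x,y,ox:(ox+x/6-.4,155+y/6-.4)
print("ball",cast(p,[cr(643,195,290)],.112))
print("plate",cast(p,[cr(*q,290) for q in [(88,80),(665,165),(638,415),(50,345)]],.02))
print("grips",cast(p,[cr(*q,165) for q in [(125,232),(328,231)]],.189))
print("hook2 lip front/bar mid",cast(p,[cr(537,272,165),cr(533,120,165)],.125))
print("hook1 bar",cast(p,[cr(338,125,165),cr(142,125,165)],.125))
print("base front corners",cast(p,[cr(82,383,165),cr(637,373,165)],.01))
E
```

```text
catch [(3, array([337.6667, 206.6667])), (3, array([363.3333, 210.3333]))]
[[ 0.5561 -0.1724  0.041 ]
 [ 0.5436 -0.2509  0.041 ]] [0.0796]
ball [[ 0.6018 -0.3383  0.112 ]]
plate [[ 0.6836 -0.0746  0.02  ]
 [ 0.6341 -0.376   0.02  ]
 [ 0.5027 -0.3549  0.02  ]
 [ 0.5439 -0.0513  0.02  ]]
grips [[0.5791 0.2697 0.189 ]
 [0.5782 0.1765 0.189 ]]
hook2 lip front/bar mid [[0.5677 0.082  0.125 ]
 [0.6424 0.083  0.125 ]]
hook1 bar [[0.6413 0.1776 0.125 ]
 [0.6426 0.2724 0.125 ]]
base front corners [[0.531  0.3205 0.01  ]
 [0.5318 0.0331 0.01  ]]
```

Call:
play_rows:
  linear:
    - [6.1, 5, -0.2]
    - [6.1, 5, -0.2]
    - [6.1, 5, -0.2]
    - [6.1, 5, -0.2]
    - [6.1, 5, -0.2]
    - [6.1, 5, -0.2]
    - [0, 0, 0]
    - [0, 0, 0]
  rot:
    - [0, 0, 9.5]
    - [0, 0, 9.5]
    - [0, 0, 9.5]
    - [0, 0, 9.5]
    - [0, 0, 9.5]
    - [0, 0, 9.5]
    - [0, 0, 0]
    - [0, 0, 0]
  claw: [1, 1, 1, 1, 1, 1, 1, 1]

```text
time_s: 1.15
tcp_pos: [0.5107, -0.266, 0.2258]
tcp_rot: [-180.0, -0.0, 80.7]
force: [-0.9, -0.5, -0.3]
grip_width: 0.192
grasp_force: 0.0
```

```bash
python3 - <<'E'
from h import *
import pickle
p=snap("wrist","w1"); pickle.dump(p,open("w1.pkl","wb"))
s=sense();print(s["tcp_pos"],s["tcp_rot"],s["joint_pos"])
E
```

```text
[ 0.51035886 -0.26651007  0.22596611] [-1.79965886e+02  1.05490385e-03  8.06109574e+01] [-3.21996312e+01  2.33438954e+01  9.13063911e+01 -1.56174659e-02
  6.53807509e+01 -2.28040785e+01]
```

View pics/w1.png

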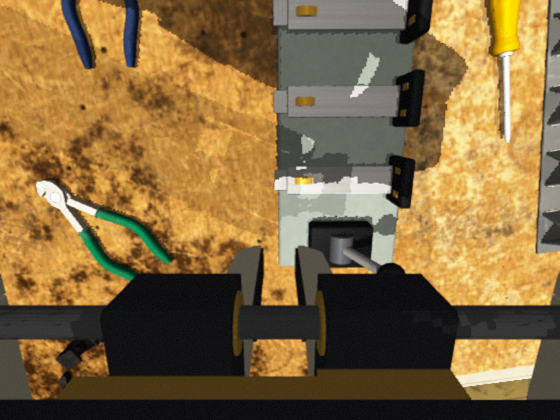

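The wrist view shows catches at about (306,11), (305,101) and (303,181). The lever hub is near (342,245) and the ball near (390,270), partly hidden by the gripper.

```bash
cat >> h.py <<'E'
def charger(p,roi=(0,0,560,420),amin=20,lo=(12,140,100)):
    b=blobs(p,lo,(35,255,255),roi,amin)
    return b
E
python3 - <<'E'
from h import *
import pickle
np.set_printoptions(precision=4,suppress=True)
p=pickle.load(open("w1.pkl","rb"))
b=charger(p,(290,0,325,200)); print([(a,c,s[:4]) for a,c,s in b[:6]])
c=np.array(sorted([c for a,c,_ in b[:3]],key=lambda c:c[1])); C=cast(p,c,.041); print(C,np.linalg.norm(np.diff(C,axis=0),axis=1))
g=p["frame"][:,:,:].astype(int)
# rail2 & rail1 y edges at several columns: print column gray profile
gr=cv2.cvtColor(p["frame"],cv2.COLOR_RGB2GRAY)
for u in (330,): print(gr[70:210,u].tolist())
print(cast(p,[[342,237],[390,270]],.042), cast(p,[[390,268]],.112))
E
```

```text
[(183, array([306.2404,  10.3333]), array([297,   6,  20,  10], dtype=int32)), (139, array([304.5468, 100.6259]), array([296,  97,  18,   8], dtype=int32)), (117, array([303.    , 179.9487]), array([295, 177,  17,   7], dtype=int32))]
[[ 0.5646 -0.0949  0.041 ]
 [ 0.552  -0.1733  0.041 ]
 [ 0.5392 -0.2519  0.041 ]] [0.0794 0.0797]
[104, 104, 104, 103, 102, 101, 100, 103, 100, 101, 102, 103, 101, 104, 104, 111, 121, 130, 134, 132, 134, 130, 132, 134, 135, 135, 137, 139, 138, 135, 135, 137, 134, 136, 131, 129, 127, 128, 132, 133, 135, 131, 133, 130, 129, 127, 114, 85, 103, 102, 106, 104, 103, 105, 105, 104, 104, 106, 101, 105, 102, 107, 105, 104, 105, 107, 104, 104, 105, 106, 104, 102, 102, 103, 106, 109, 104, 105, 105, 107, 107, 106, 99, 86, 69, 71, 69, 69, 72, 71, 69, 70, 68, 69, 68, 69, 72, 81, 81, 79, 81, 81, 80, 80, 82, 86, 81, 81, 81, 82, 80, 87, 141, 210, 212, 211, 215, 218, 219, 217, 214, 212, 214, 201, 173, 168, 167, 169, 169, 166, 169, 167, 167, 170, 168, 168, 168, 169, 169, 168]
[[ 0.573  -0.3221  0.042 ]
 [ 0.6229 -0.3709  0.042 ]] [[ 0.6021 -0.3316  0.112 ]]
```

Call:
play_rows:
  linear:
    - [4.7, -2.7, 0]
    - [4.7, -2.7, 0]
    - [4.6, -2.6, 0]
    - [0, 0, -3.8]
    - [0, 0, -3.8]
    - [0, 0, -3.7]
    - [0, 0, 0]
    - [0, 0, 0]
  rot:
    - [0, 0, 0]
    - [0, 0, 0]
    - [0, 0, 0]
    - [0, 0, 0]
    - [0, 0, 0]
    - [0, 0, 0]
    - [0, 0, 0]
    - [0, 0, 0]
  claw: [1, 1, 1, 1, 1, 1, 1, 1]

```text
time_s: 2.2
tcp_pos: [0.6512, -0.3471, 0.1151]
tcp_rot: [179.9, 0.0, 80.6]
force: [0.7, 0.4, 0.7]
grip_width: 0.007
grasp_force: 0.0
```

Call:
play_rows:
  linear:
    - [-1.2, 0.2, 0]
    - [-1.2, 0.2, 0]
    - [-1.2, 0.2, 0]
    - [-1.2, 0.2, 0]
    - [-1.2, 0.2, 0]
    - [-1.2, 0.2, 0]
    - [-0.8, 0.1, 0]
    - [-0.4, 0.1, 0]
  rot:
    - [0, 0, 0]
    - [0, 0, 0]
    - [0, 0, 0]
    - [0, 0, 0]
    - [0, 0, 0]
    - [0, 0, 0]
    - [0, 0, 0]
    - [0, 0, 0]
  claw: [1, 1, 1, 1, 1, 1, 1, 1]

```text
time_s: 3.2
tcp_pos: [0.5666, -0.3319, 0.1132]
tcp_rot: [-180.0, -0.0, 80.7]
force: [0.8, -1.3, -1.4]
grip_width: 0.007
grasp_force: 0.4
```

Call:
play_rows:
  linear:
    - [-0.3, 0, 0]
    - [0, 0, 0]
  rot:
    - [0, 0, 0]
    - [0, 0, 0]
  claw: [1, 1]

```text
time_s: 3.45
tcp_pos: [0.564, -0.3319, 0.113]
tcp_rot: [-180.0, -0.0, 80.7]
force: [-0.1, -0.3, -0.4]
grip_width: 0.009
grasp_force: 0.0
```

Call:
play_rows:
  linear:
    - [-0.3, 0.05, 0]
    - [-0.2, 0, 0]
    - [0, 0, 0]
  rot:
    - [0, 0, 0]
    - [0, 0, 0]
    - [0, 0, 0]
  claw: [1, 1, 1]

```text
time_s: 3.82
tcp_pos: [0.5591, -0.3314, 0.1131]
tcp_rot: [180.0, 0.0, 80.7]
force: [2.0, 0.6, -0.8]
grip_width: 0.004
grasp_force: 0.6
```

Call:
play_rows:
  linear:
    - [-0.2, 0, 0]
    - [0, 0, 0]
  rot:
    - [0, 0, 0]
    - [0, 0, 0]
  claw: [1, 1]

```text
time_s: 4.08
tcp_pos: [0.5586, -0.3314, 0.1132]
tcp_rot: [179.8, 0.0, 80.7]
force: [11.1, 0.9, -6.2]
grip_width: 0.005
grasp_force: 5.2
```

```bash
python3 - <<'E'
from h import *
p=snap("top")
a=cv2.resize(p["frame"][155:235,290:420],None,fx=5,fy=5,interpolation=cv2.INTER_CUBIC)
w=snap("side")["frame"][120:220,250:380]
w=cv2.resize(w,None,fx=4,fy=4,interpolation=cv2.INTER_CUBIC)[:400,:]
o=np.zeros((600,800,3),np.uint8); o[:400,:520]=w; o[400:,:]=0
a=cv2.resize(a,(325,200)); o[400:,:325]=a
cv2.imwrite("pics/c.png",o[:,:,::-1])
E
```

```text
(no output)
```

View pics/c.png

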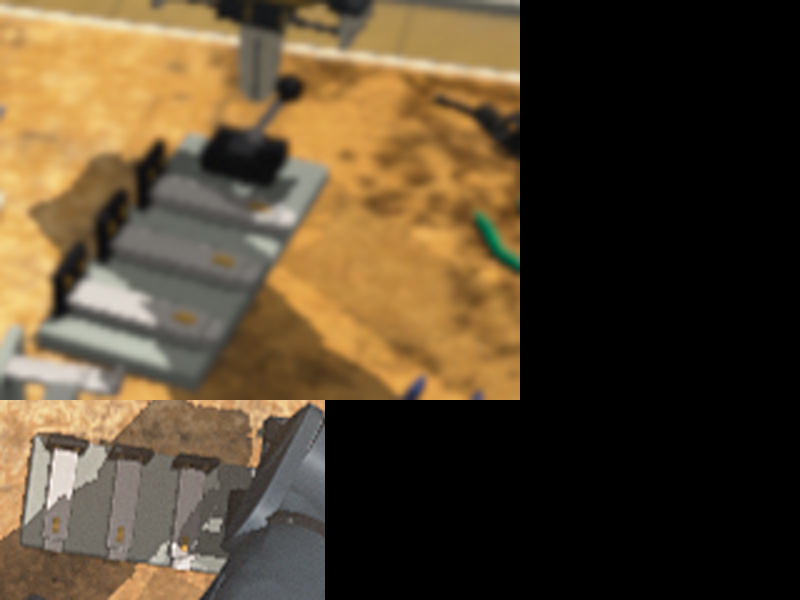

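Call:
play_rows:
  linear:
    - [0.7, 0, 0]
    - [0, 0, 5.6]
    - [0, 0, 5.6]
    - [0, 0, 5.3]
    - [0, 6, 0]
    - [0, 6, 0]
    - [0, 6, 0]
    - [0, 6, 0]
  rot:
    - [0, 0, 0]
    - [0, 0, 0]
    - [0, 0, 0]
    - [0, 0, 0]
    - [0, 0, 2.4]
    - [0, 0, 2.3]
    - [0, 0, 2.3]
    - [0, 0, 2.3]
  claw: [1, 1, 1, 1, 1, 1, 1, 1]

```text
time_s: 5.18
tcp_pos: [0.5637, -0.0896, 0.2783]
tcp_rot: [-180.0, 0.0, 90.1]
force: [0.4, -0.2, 0.4]
grip_width: 0.006
grasp_force: 0.0
```

Call:
play_rows:
  linear:
    - [0, 6, 0]
    - [0, 6, 0]
    - [0, 6, 0]
    - [0, 6, 0]
    - [0, 0, 0]
    - [0, 0, 0]
  rot:
    - [0, 0, 0]
    - [0, 0, 0]
    - [0, 0, 0]
    - [0, 0, 0]
    - [0, 0, 0]
    - [0, 0, 0]
  claw: [0, 0, 0, 0, 0, 0]

```text
time_s: 5.92
tcp_pos: [0.564, 0.1482, 0.278]
tcp_rot: [-180.0, 0.0, 90.0]
force: [0.5, -0.3, -0.0]
grip_width: 0.605
grasp_force: 0.0
```

```bash
python3 - <<'E'
from h import *
import pickle
p=snap("wrist","w2"); pickle.dump(p,open("w2.pkl","wb"))
s=sense();print(s["tcp_pos"],s["tcp_rot"],s["joint_pos"])
print(proj(p,[[.579,.27,.189],[.578,.1765,.189]]))
E
```

```text
[0.56414656 0.14765904 0.2781347 ] [-1.79981006e+02  2.57143295e-02  8.99677560e+01] [ 1.01037622e+01  2.13659644e+01  8.66087448e+01 -2.30946156e-02
  7.20485152e+01  1.01431329e+01]
[[300.50257031  53.19828143]
 [296.76013135 187.66067567]]
```

View pics/w2.png

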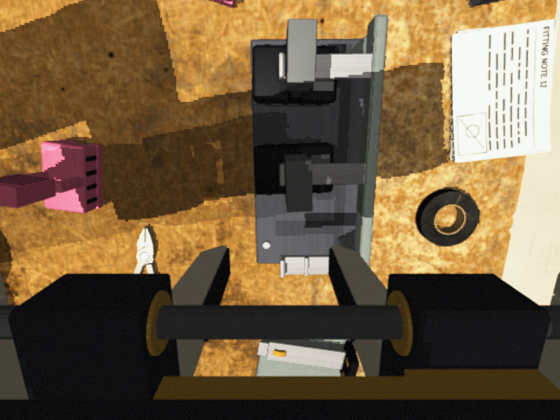

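The wrist view shows the grip top of the left pack at about (302,50) and of the middle pack at about (299,186). The empty hook is at (305,265).

```bash
python3 - <<'E'
import pickle,cv2,numpy as np
p=pickle.load(open("w2.pkl","rb"))
f=cv2.cvtColor(p["frame"],cv2.COLOR_RGB2BGR)
a=cv2.resize(f[5:225,240:390],None,fx=4,fy=4,interpolation=cv2.INTER_CUBIC)
a=np.hstack([a[:440,:600]]);b=cv2.resize(f[5:225,240:390],None,fx=4,fy=4,interpolation=cv2.INTER_CUBIC)
o=np.hstack([cv2.resize(f[10:95,250:380],None,fx=3,fy=6.9,interpolation=cv2.INTER_CUBIC)[:590],cv2.resize(f[140:225,250:380],None,fx=3,fy=6.9,interpolation=cv2.INTER_CUBIC)[:590]])
o=cv2.convertScaleAbs(o,alpha=1.6,beta=20)
cv2.imwrite("pics/e.png",o); print(o.shape)
E
```

```text
(586, 780, 3)
```

View pics/e.png

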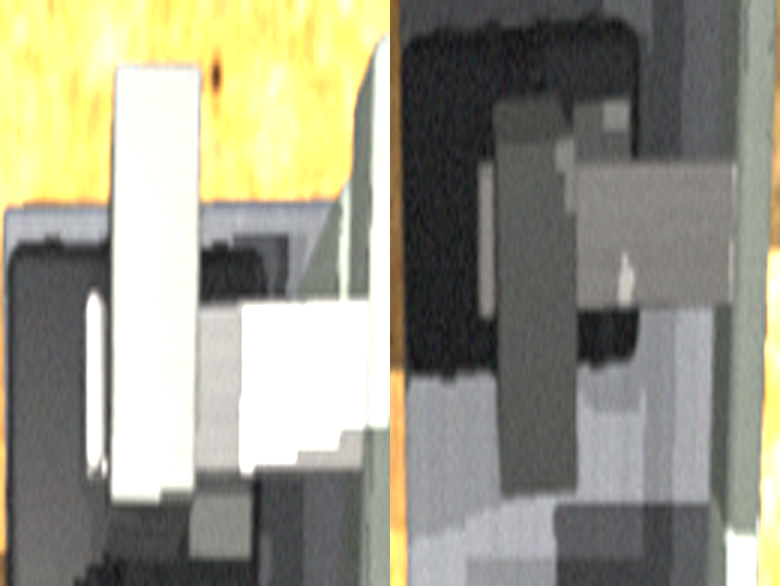

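```bash
python3 - <<'E'
from h import *
import pickle
np.set_printoptions(precision=4,suppress=True)
p=pickle.load(open("w2.pkl","rb"))
print("A corners",cast(p,[[288.3,19.7],[316.7,19.7],[287,73],[315,73]],.189),"\ncentre",cast(p,[[301.7,46.4]],.189))
print("B corners",cast(p,[[285,160],[311.5,160],[286.7,211.4],[312.3,211.4]],.189),"\ncentre",cast(p,[[298.7,185.7]],.189))
print("hookA bar edges",cast(p,[[330,10+300/6.9],[330,10+468/6.9],[280,10+385/6.9]],.125))
print("hookB bar edges",cast(p,[[330,140+160/6.9],[330,140+304/6.9],[281,140+240/6.9]],.125))
E
```

```text
A corners [[0.5704 0.2904 0.189 ]
 [0.5894 0.2904 0.189 ]
 [0.5699 0.2574 0.189 ]
 [0.5893 0.2575 0.189 ]] 
centre [[0.5797 0.2742 0.189 ]]
B corners [[0.5689 0.1974 0.189 ]
 [0.5886 0.1975 0.189 ]
 [0.5705 0.1577 0.189 ]
 [0.5904 0.1578 0.189 ]] 
centre [[0.5795 0.178  0.189 ]]
hookA bar edges [[0.6085 0.2827 0.125 ]
 [0.6094 0.2631 0.125 ]
 [0.5651 0.2728 0.125 ]]
hookB bar edges [[0.6128 0.1879 0.125 ]
 [0.6137 0.1679 0.125 ]
 [0.5663 0.1768 0.125 ]]
```

Call:
play_rows:
  linear:
    - [1.5, 3.0, 0]
    - [0, 0, -3]
    - [0, 0, -3]
    - [0, 0, -3]
    - [0, 0, -3]
    - [0, 0, 0]
    - [0, 0, 0]
    - [0, 0, 0]
  rot:
    - [0, 0, 2.2]
    - [0, 0, 0]
    - [0, 0, 0]
    - [0, 0, 0]
    - [0, 0, 0]
    - [0, 0, 0]
    - [0, 0, 0]
    - [0, 0, 0]
  claw: [0, 0, 0, 0, 0, 0, 0.5, 0.6]
  grip_force: 45

```text
time_s: 6.98
tcp_pos: [0.5798, 0.1784, 0.1596]
tcp_rot: [179.9, -0.0, 92.2]
force: [-0.3, -1.4, 0.2]
grip_width: 0.833
grasp_force: 0.0
```

Call:
play_rows:
  linear:
    - [0, 0, 0]
    - [0, 0, 0]
    - [0, 0, 0]
    - [0, 0, 0]
    - [0, 0, 0]
    - [0, 0, 0]
  rot:
    - [0, 0, 0]
    - [0, 0, 0]
    - [0, 0, 0]
    - [0, 0, 0]
    - [0, 0, 0]
    - [0, 0, 0]
  claw: [0.7, 0.8, 0.9, 1, 1, 1]

```text
time_s: 7.72
tcp_pos: [0.5791, 0.1786, 0.1581]
tcp_rot: [180.0, -0.0, 92.2]
force: [-0.1, -0.8, 0.2]
grip_width: 0.215
grasp_force: 45.0
```

Call:
play_rows:
  linear:
    - [0, 0, 0.9]
    - [0, 0, 0.8]
    - [0, 0, 0]
    - [-2.5, 0, 0]
    - [-2.5, 0, 0]
    - [-2.5, 0, 0]
    - [-2, 0, 0]
    - [0, 0, 0]
  rot:
    - [0, 0, 0]
    - [0, 0, 0]
    - [0, 0, 0]
    - [0, 0, 0]
    - [0, 0, 0]
    - [0, 0, 0]
    - [0, 0, 0]
    - [0, 0, 0]
  claw: [1, 1, 1, 1, 1, 1, 1, 1]

```text
time_s: 8.72
tcp_pos: [0.4833, 0.1786, 0.1752]
tcp_rot: [-180.0, 0.0, 92.2]
force: [0.1, 0.6, -4.0]
grip_width: 0.212
grasp_force: 45.0
```

Call:
play_rows:
  linear:
    - [-0.5, -4, 2.5]
    - [-0.5, -5, 0]
    - [-0.5, -5, 0]
    - [-0.4, -5, 0]
    - [-0.4, -5, 0]
    - [-0.4, -5, 0]
    - [0, -4.8, 0]
    - [0, 0, 0]
  rot:
    - [0, 0, -1.9]
    - [0, 0, -1.9]
    - [0, 0, -1.9]
    - [0, 0, -1.9]
    - [0, 0, -1.9]
    - [0, 0, -1.9]
    - [0, 0, 0]
    - [0, 0, 0]
  claw: [1, 1, 1, 1, 1, 1, 1, 1]

```text
time_s: 9.72
tcp_pos: [0.4577, -0.1626, 0.2003]
tcp_rot: [179.9, 0.0, 80.6]
force: [-1.0, -0.3, -4.0]
grip_width: 0.215
grasp_force: 45.0
```

Call:
play_rows:
  linear:
    - [0, 0, 0]
    - [0, 0, 0]
  rot:
    - [0, 0, 0]
    - [0, 0, 0]
  claw: [1, 1]

```text
time_s: 9.98
tcp_pos: [0.4573, -0.1587, 0.2001]
tcp_rot: [-180.0, -0.0, 80.9]
force: [0.3, 1.3, -4.1]
grip_width: 0.216
grasp_force: 45.0
```

```bash
python3 - <<'E'
from h import *
import pickle
np.set_printoptions(precision=4,suppress=True)
p=snap("wrist","w3"); pickle.dump(p,open("w3.pkl","wb"))
s=sense();print(s["tcp_pos"],s["tcp_rot"])
pr=proj(p,[[.5646,-.0949,.041],[.552,-.1733,.041],[.5392,-.2519,.041]]);print(pr)
b=charger(p,(330,0,480,300)); print([(a,c,s[:4]) for a,c,s in b[:6]])
E
```

```text
[ 0.4573 -0.1586  0.2002] [179.9999  -0.0035  80.8854]
[[381.1748 119.2577]
 [374.2944 202.0613]
 [368.0979 274.7634]]
[(9207, array([387.0925,  40.8288]), array([330,   0, 150, 118], dtype=int32)), (174, array([336.8218, 236.569 ]), array([332, 194,   9,  80], dtype=int32)), (172, array([476.2907,  52.9302]), array([470,  37,  10,  31], dtype=int32)), (159, array([380.4403, 118.478 ]), array([371, 115,  20,   8], dtype=int32)), (131, array([373.687 , 201.2595]), array([365, 198,  18,   8], dtype=int32)), (113, array([336.2389, 136.9469]), array([330, 130,  13,  15], dtype=int32))]
```

View pics/w3.png

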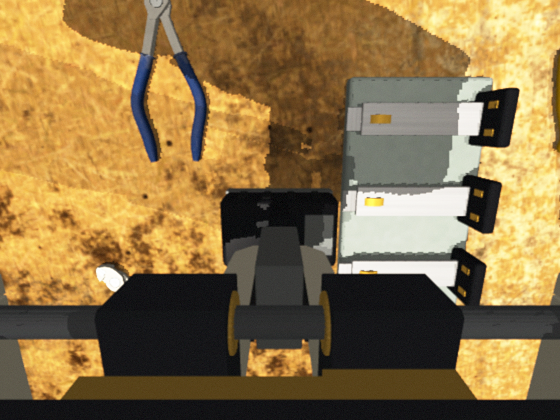

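```bash
python3 - <<'E'
from h import *
import pickle
np.set_printoptions(precision=4,suppress=True)
p=pickle.load(open("w3.pkl","rb"))
C=cast(p,[[380.44,118.48],[373.69,201.26]],.041); print(C)
yh=(C[0]-C[1])/np.linalg.norm(C[0]-C[1]); yh=yh[:2]; xh=np.array([yh[1],-yh[0]]); print("yaw",np.degrees(np.arctan2(xh[1],xh[0])))
t=np.array([.4573,-.1586])
g=cv2.cvtColor(p["frame"],cv2.COLOR_RGB2GRAY)
for u in (245,262,290,300,325): print(u,g[183:202,u].tolist())
print(g[212,215:230].tolist(), g[212,328:345].tolist())
for uv in ([245,193],[262,193],[280,193],[300,193],[315,193],[222,212],[337,212]):
    q=cast(p,[uv],.135)[0,:2]-t; print(uv,"x",q@xh,"y",q@yh)
s1=C[1,:2]+.0525*xh; print("shoe1 rel TCP",(s1-t)@xh,(s1-t)@yh, xh,yh)
# rail1 edges at col 420
print(g[175:230,420].tolist()); 
E
```

```text
[[ 0.564  -0.0941  0.041 ]
 [ 0.5515 -0.1724  0.041 ]]
yaw -9.075646473006861
245 [172, 165, 153, 147, 134, 88, 45, 40, 25, 11, 15, 15, 15, 17, 10, 8, 13, 8, 12]
262 [188, 181, 177, 174, 159, 95, 49, 48, 45, 22, 13, 9, 11, 17, 19, 17, 18, 15, 23]
290 [67, 68, 71, 73, 68, 53, 46, 42, 25, 13, 13, 17, 14, 12, 18, 14, 11, 3, 12]
300 [69, 76, 70, 72, 67, 55, 49, 49, 46, 27, 11, 3, 16, 9, 9, 12, 7, 13, 16]
325 [63, 62, 68, 64, 65, 53, 48, 52, 48, 30, 6, 12, 5, 14, 13, 10, 15, 10, 14]
[170, 177, 178, 172, 169, 111, 27, 3, 11, 16, 13, 16, 17, 10, 11] [24, 20, 23, 20, 18, 24, 19, 22, 15, 44, 149, 158, 113, 95, 125, 162, 178]
[245, 193] x -0.022945236291547655 y 0.0290788022503829
[262, 193] x -0.011211914758971656 y 0.029082852917843387
[280, 193] x 0.0012112327379610985 y 0.029087141732326422
[300, 193] x 0.015014284328180853 y 0.029091906927908636
[315, 193] x 0.025366265199164253 y 0.02909548071832677
[222, 212] x -0.03946167511854749 y 0.01548868414777237
[337, 212] x 0.04121166960529858 y 0.015517883796893195
shoe1 rel TCP 0.14766355423658095 0.0012440727180322115 [ 0.9875 -0.1577] [0.1577 0.9875]
[119, 119, 119, 116, 116, 120, 117, 117, 108, 84, 78, 82, 113, 136, 141, 140, 140, 139, 177, 235, 246, 245, 244, 244, 245, 243, 245, 245, 244, 243, 241, 242, 242, 242, 244, 243, 243, 242, 241, 242, 239, 228, 227, 226, 226, 226, 227, 228, 228, 229, 227, 229, 227, 228, 228]
```

```bash
python3 - <<'E'
from h import *
import pickle
p=pickle.load(open("w3.pkl","rb"))
yh=np.array([.1577,.9875]); xh=np.array([.9875,-.1577]); t=np.array([.4573,-.1586])
for uv,z in (([245,188.2],.091),([325,188.2],.091),([262,191.7],.105),([300,192.2],.105),([220.3,212],.135),([337.6,212],.135),([220.3,212],.105),([337.6,212],.105)):
    q=cast(p,[uv],z)[0,:2]-t; print(uv,z,"x",(q@xh).round(4),"y",(q@yh).round(4))
# rail 1 edges at u=420 : top edge 193, bottom edge 216 at z=.037
for v in (192.8,215.5):
    q=cast(p,[[420,v]],.037)[0,:2]-t; print(v,(q@xh).round(4),(q@yh).round(4))
E
```

```text
[245, 188.2] 0.091 x -0.0276 y 0.024
[325, 188.2] 0.091 x 0.0386 y 0.024
[262, 191.7] 0.105 x -0.0128 y 0.0239
[300, 192.2] 0.105 x 0.017 y 0.0235
[220.3, 212] 0.135 x -0.0407 y 0.0155
[337.6, 212] 0.135 x 0.0416 y 0.0155
[220.3, 212] 0.105 x -0.0464 y 0.0074
[337.6, 212] 0.105 x 0.0474 y 0.0074
192.8 0.1422 0.009
215.5 0.145 -0.0147
```

Call:
play_rows:
  linear:
    - [0, 0.2, -3.3]
    - [0, 0, -3.3]
    - [0, 0, 0]
    - [0, 0, 0]
    - [0, 0, 0]
  rot:
    - [0, 0, 0]
    - [0, 0, 0]
    - [0, 0, 0]
    - [0, 0, 0]
    - [0, 0, 0]
  claw: [1, 1, 1, 1, 1]

```text
time_s: 10.65
tcp_pos: [0.4578, -0.1576, 0.1354]
tcp_rot: [179.9, 0.0, 80.8]
force: [-0.5, -0.1, -3.6]
grip_width: 0.213
grasp_force: 45.0
```

```bash
cat > rel.py <<'E'
import sys
from h import *
np.set_printoptions(precision=4,suppress=True)
s=sense(); f=np.mean([sense()["force"] for _ in range(1)],axis=0); print(s["tcp_pos"],s["tcp_rot"],"F",f)
E
python3 - <<'E'
from h import *
np.set_printoptions(precision=4,suppress=True)
s=sense(); C1=np.array([.5515,-.1724]); xh=np.array([.9875,-.1577]);yh=np.array([.1577,.9875])
d=C1+.0525*xh-s["tcp_pos"][:2]; print(s["tcp_pos"],s["tcp_rot"],"to shoe1 x,y",d@xh,d@yh)
p=snap("wrist","w4"); cv2.imwrite("pics/w4c.png",cv2.resize(p["frame"][130:290,200:520,::-1],None,fx=2.5,fy=2.5,interpolation=cv2.INTER_CUBIC))
E
```

```text
[ 0.4578 -0.1576  0.1354] [179.8773   0.0317  80.8223] to shoe1 x,y 0.14736500143131503 0.00011878602067446864
```

View pics/w4c.png

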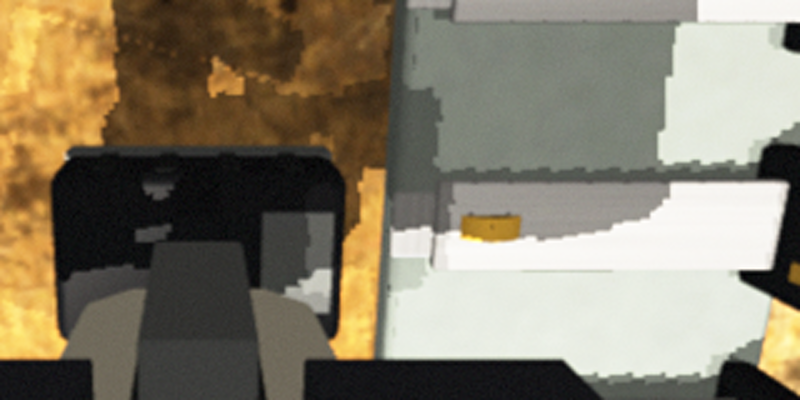

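```bash
python3 - <<'E'
from h import *
np.set_printoptions(precision=4,suppress=True)
p=snap("wrist"); t=sense()["tcp_pos"]; g=cv2.cvtColor(p["frame"],cv2.COLOR_RGB2GRAY)
xh=np.array([.9875,-.1577]);yh=np.array([.1577,.9875])
L=lambda uv,z:((cast(p,[uv],z)[0,:2]-t[:2])@np.c_[xh,yh]).round(4)
for u in (240,290,315): print(u,g[184:196,u].tolist())
for u in (430,450,490): print(u,g[196:245,u].tolist())
for a in [189.,191.]: print("foot",a,L([290,a],.0264),L([290,a],.0404))
for a in (202.8,238.2): print("rail",L([440,a],.037))
print(blobs(p,(12,140,100),(35,255,255),(380,205,415,235),20)[0][:2], L(blobs(p,(12,140,100),(35,255,255),(380,205,415,235),20)[0][1],.04))
print("nose front",L([200+392/2.5,226],.0355),"head front",L([200+436/2.5,226],.037))
E
```

```text
240 [131, 159, 160, 134, 84, 53, 47, 37, 23, 19, 10, 11]
290 [79, 80, 79, 78, 61, 54, 45, 32, 17, 15, 10, 15]
315 [56, 57, 58, 63, 51, 54, 46, 29, 18, 13, 19, 14]
430 [125, 104, 86, 83, 89, 84, 95, 129, 147, 152, 151, 152, 151, 150, 153, 148, 155, 155, 153, 159, 156, 155, 152, 153, 152, 153, 155, 152, 202, 248, 247, 246, 247, 248, 249, 249, 248, 248, 247, 247, 247, 244, 232, 235, 235, 234, 234, 233, 233]
450 [127, 128, 117, 83, 83, 83, 82, 114, 145, 150, 150, 147, 146, 146, 151, 149, 148, 153, 153, 152, 152, 152, 189, 240, 250, 249, 249, 248, 247, 246, 246, 246, 247, 247, 248, 248, 247, 247, 246, 246, 247, 239, 209, 233, 235, 234, 235, 236, 235]
490 [116, 85, 85, 81, 85, 83, 131, 223, 244, 244, 246, 244, 244, 244, 244, 245, 247, 248, 247, 246, 247, 247, 247, 246, 248, 248, 247, 247, 246, 246, 245, 246, 245, 245, 247, 246, 245, 246, 245, 245, 246, 243, 232, 231, 232, 233, 232, 234, 235]
foot 189.0 [0.01   0.0234] [0.0095 0.0261]
foot 191.0 [0.01   0.0217] [0.0095 0.0245]
rail [0.1303 0.0141]
rail [ 0.1344 -0.0161]
(203, array([396.    , 220.9212])) [ 0.0953 -0.0002]
nose front [ 0.0651 -0.0059] head front [ 0.0791 -0.0054]
```

Call:
play_rows:
  linear:
    - [0, 0.1, -0.15]
    - [0, 0, 0]
    - [0.8, -0.13, 0]
    - [0.8, -0.12, 0]
    - [0.8, -0.13, 0]
    - [0.8, -0.13, 0]
    - [0.4, -0.06, 0]
    - [0, 0, 0]
  rot:
    - [0, 0, 0]
    - [0, 0, 0]
    - [0, 0, 0]
    - [0, 0, 0]
    - [0, 0, 0]
    - [0, 0, 0]
    - [0, 0, 0]
    - [0, 0, 0]
  claw: [1, 1, 1, 1, 1, 1, 1, 1]

```text
time_s: 11.75
tcp_pos: [0.4932, -0.1621, 0.1325]
tcp_rot: [-180.0, -0.0, 80.8]
force: [0.9, -0.2, -3.1]
grip_width: 0.217
grasp_force: 45.0
```

Call:
play_rows:
  linear:
    - [0.3, -0.05, 0]
    - [0.4, -0.06, 0]
    - [0.3, -0.05, 0]
    - [0, 0, 0]
  rot:
    - [0, 0, 0]
    - [0, 0, 0]
    - [0, 0, 0]
    - [0, 0, 0]
  claw: [1, 1, 1, 1]

```text
time_s: 12.25
tcp_pos: [0.5033, -0.1638, 0.1327]
tcp_rot: [180.0, 0.0, 80.8]
force: [-0.4, 0.3, -0.8]
grip_width: 0.214
grasp_force: 45.0
```

Call:
play_rows:
  linear:
    - [0, 0, 0.1]
    - [0.5, -0.08, 0]
    - [0.5, -0.08, 0]
    - [0.5, -0.08, 0]
    - [0.5, -0.08, 0]
    - [0, 0, 0]
  rot:
    - [0, 0, 0]
    - [0, 0, 0]
    - [0, 0, 0]
    - [0, 0, 0]
    - [0, 0, 0]
    - [0, 0, 0]
  claw: [1, 1, 1, 1, 1, 1]

```text
time_s: 13.0
tcp_pos: [0.5238, -0.167, 0.1337]
tcp_rot: [179.9, 0.0, 80.8]
force: [0.9, 0.5, -0.1]
grip_width: 0.215
grasp_force: 45.0
```

Call:
play_rows:
  linear:
    - [0.5, -0.08, 0]
    - [0.5, -0.08, 0]
    - [0.5, -0.08, 0]
    - [0.5, -0.08, 0]
    - [0.5, -0.08, 0]
    - [0.5, -0.08, 0]
    - [0, 0, 0]
  rot:
    - [0, 0, 0]
    - [0, 0, 0]
    - [0, 0, 0]
    - [0, 0, 0]
    - [0, 0, 0]
    - [0, 0, 0]
    - [0, 0, 0]
  claw: [1, 1, 1, 1, 1, 1, 1]

```text
time_s: 13.88
tcp_pos: [0.5537, -0.1718, 0.1337]
tcp_rot: [179.9, 0.0, 80.8]
force: [0.8, -0.6, -0.2]
grip_width: 0.212
grasp_force: 45.0
```

Call:
play_rows:
  linear:
    - [0.8, -0.13, 0]
    - [0.8, -0.13, 0]
    - [0.8, -0.13, 0]
    - [0.8, -0.13, 0]
    - [0.8, -0.13, 0]
    - [0.4, -0.06, 0]
    - [0.2, -0.03, 0]
    - [0, 0, 0]
  rot:
    - [0, 0, 0]
    - [0, 0, 0]
    - [0, 0, 0]
    - [0, 0, 0]
    - [0, 0, 0]
    - [0, 0, 0]
    - [0, 0, 0]
    - [0, 0, 0]
  claw: [1, 1, 1, 1, 1, 1, 1, 1]

```text
time_s: 14.88
tcp_pos: [0.5995, -0.1792, 0.1337]
tcp_rot: [179.9, 0.0, 80.8]
force: [2.6, -0.9, -1.1]
grip_width: 0.213
grasp_force: 45.0
```

Call:
play_rows:
  linear:
    - [0.2, -0.03, 0]
    - [0.1, -0.02, 0]
    - [0, 0, 0]
  rot:
    - [0, 0, 0]
    - [0, 0, 0]
    - [0, 0, 0]
  claw: [1, 1, 1]

```text
time_s: 15.25
tcp_pos: [0.6019, -0.1795, 0.1334]
tcp_rot: [-180.0, -0.0, 80.8]
force: [-0.1, 0.4, -3.7]
grip_width: 0.213
grasp_force: 45.0
```

Call:
play_rows:
  linear:
    - [0.1, -0.02, 0]
    - [0, 0, 0]
  rot:
    - [0, 0, 0]
    - [0, 0, 0]
  claw: [1, 1]

```text
time_s: 15.5
tcp_pos: [0.6031, -0.1798, 0.1336]
tcp_rot: [-180.0, -0.0, 80.8]
force: [0.0, 0.3, -4.7]
grip_width: 0.218
grasp_force: 45.0
```

Call:
play_rows:
  linear:
    - [0.1, -0.02, 0]
    - [0, 0, 0]
  rot:
    - [0, 0, 0]
    - [0, 0, 0]
  claw: [1, 1]

```text
time_s: 15.75
tcp_pos: [0.6041, -0.18, 0.1336]
tcp_rot: [-180.0, 0.0, 80.8]
force: [-0.5, 0.0, -3.5]
grip_width: 0.209
grasp_force: 45.0
```

Call:
play_rows:
  linear:
    - [0.1, -0.02, 0]
    - [0, 0, 0]
  rot:
    - [0, 0, 0]
    - [0, 0, 0]
  claw: [1, 1]

```text
time_s: 16.0
tcp_pos: [0.6043, -0.18, 0.1333]
tcp_rot: [-179.9, -0.0, 80.8]
force: [-4.6, 1.1, -2.5]
grip_width: 0.212
grasp_force: 45.0
```

Call:
play_rows:
  linear:
    - [0, 0, 0]
    - [0, 0, 0]
    - [0, 0, 0]
    - [0, 0, 0]
    - [0, 0, 0]
    - [0, 0, 4]
    - [0, 0, 5]
    - [0, 0, 5]
  rot:
    - [0, 0, 0]
    - [0, 0, 0]
    - [0, 0, 0]
    - [0, 0, 0]
    - [0, 0, 0]
    - [0, 0, 0]
    - [0, 0, 0]
    - [0, 0, 0]
  claw: [0.5, 0.3, 0.1, 0, 0, 0, 0, 0]

```text
time_s: 17.0
tcp_pos: [0.6049, -0.1802, 0.2751]
tcp_rot: [-180.0, -0.0, 80.8]
force: [-0.0, -1.0, 0.4]
grip_width: 0.985
grasp_force: 0.0
```

Call:
play_rows:
  linear:
    - [-0.3, 5.7, 0]
    - [-0.3, 5.7, 0]
    - [-0.3, 5.7, 0]
    - [-0.3, 5.7, 0]
    - [-0.3, 5.6, 0]
    - [-0.3, 5.6, 0]
    - [-0.3, 5.6, 0]
    - [-0.3, 5.4, 0]
  rot:
    - [0, 0, 2]
    - [0, 0, 2]
    - [0, 0, 2]
    - [0, 0, 2.2]
    - [0, 0, 0]
    - [0, 0, 0]
    - [0, 0, 0]
    - [0, 0, 0]
  claw: [0, 0, 0, 0, 0, 0, 0, 0]

```text
time_s: 18.0
tcp_pos: [0.5808, 0.2717, 0.2738]
tcp_rot: [180.0, -0.0, 89.0]
force: [1.1, -0.3, -0.6]
grip_width: 1.002
grasp_force: 0.0
```

Call:
play_rows:
  linear:
    - [0, 0, 0]
    - [0, 0, 0]
    - [0, 0, 0]
  rot:
    - [0, 0, 0]
    - [0, 0, 0]
    - [0, 0, 0]
  claw: [0, 0, 0]

```text
time_s: 18.38
tcp_pos: [0.5814, 0.2686, 0.2737]
tcp_rot: [180.0, 0.0, 88.9]
force: [0.3, 0.3, 0.1]
grip_width: 1.0
grasp_force: 0.0
```

```bash
python3 - <<'E'
from h import *
np.set_printoptions(precision=4,suppress=True)
s=sense();print(s["tcp_pos"],s["tcp_rot"])
p=snap("wrist");q=snap("top")
o=np.hstack([cv2.resize(p["frame"],(400,300)),cv2.resize(q["frame"][150:240,290:410],(400,300),interpolation=cv2.INTER_CUBIC)])
cv2.imwrite("pics/f.png",o[:,:,::-1])
b=blobs(q,(15,100,100),(35,255,255),(300,195,372,220),2);print([(a,c) for a,c,_ in b])
E
```

```text
[0.5814 0.2686 0.2737] [179.9982   0.0078  88.9292]
[(24, array([302.0833, 216.875 ])), (14, array([311.8571, 204.5714])), (14, array([337.5   , 208.0714])), (12, array([309.25, 217.5 ])), (11, array([363.3636, 212.1818])), (10, array([315. , 217.3])), (7, array([324.1429, 217.8571])), (6, array([319.1667, 218.    ])), (5, array([331.6, 218.4])), (3, array([336., 219.]))]
```

View pics/f.png

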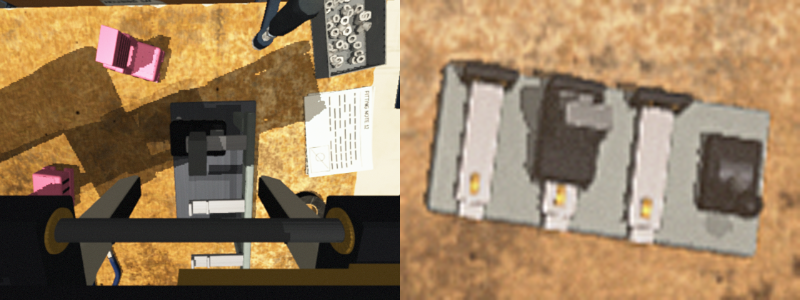

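Pack one is on the middle shoe, with its catch visible behind it at right-half (560,195). The lever is off, and the left pack's grip is below the gripper at left-half (197,155).

Call:
play_rows:
  linear:
    - [-0.15, 0.15, 0]
    - [0, 0, -3]
    - [0, 0, -3]
    - [0, 0, -3]
    - [0, 0, -2.5]
    - [0, 0, 0]
    - [0, 0, 0]
    - [0, 0, 0]
  rot:
    - [0, 0, 0.2]
    - [0, 0, 0]
    - [0, 0, 0]
    - [0, 0, 0]
    - [0, 0, 0]
    - [0, 0, 0]
    - [0, 0, 0]
    - [0, 0, 0]
  claw: [0, 0, 0, 0, 0, 0, 0.5, 0.6]
  grip_force: 45

```text
time_s: 19.48
tcp_pos: [0.5801, 0.2715, 0.16]
tcp_rot: [179.9, -0.0, 89.2]
force: [0.6, -1.4, 0.4]
grip_width: 0.833
grasp_force: 0.0
```

Call:
play_rows:
  linear:
    - [0, 0, 0]
    - [0, 0, 0]
    - [0, 0, 0]
    - [0, 0, 0]
    - [0, 0, 0]
    - [0, 0, 0]
  rot:
    - [0, 0, 0]
    - [0, 0, 0]
    - [0, 0, 0]
    - [0, 0, 0]
    - [0, 0, 0]
    - [0, 0, 0]
  claw: [0.7, 0.8, 0.9, 1, 1, 1]

```text
time_s: 20.23
tcp_pos: [0.5796, 0.2713, 0.1586]
tcp_rot: [-180.0, 0.0, 89.2]
force: [0.4, -0.1, -0.4]
grip_width: 0.214
grasp_force: 45.0
```

Call:
play_rows:
  linear:
    - [0, 0, 0.9]
    - [0, 0, 0.8]
    - [0, 0, 0]
    - [-2.5, 0, 0]
    - [-2.5, 0, 0]
    - [-2.5, 0, 0]
    - [-2, 0, 0]
    - [0, 0, 0]
  rot:
    - [0, 0, 0]
    - [0, 0, 0]
    - [0, 0, 0]
    - [0, 0, 0]
    - [0, 0, 0]
    - [0, 0, 0]
    - [0, 0, 0]
    - [0, 0, 0]
  claw: [1, 1, 1, 1, 1, 1, 1, 1]

```text
time_s: 21.22
tcp_pos: [0.4838, 0.2713, 0.1757]
tcp_rot: [-180.0, 0.0, 89.3]
force: [1.2, 0.2, -2.5]
grip_width: 0.218
grasp_force: 45.0
```

Call:
play_rows:
  linear:
    - [-0.4, -5, 2.4]
    - [-0.4, -5, 0]
    - [-0.4, -5, 0]
    - [-0.4, -5, 0]
    - [0, -5, 0]
    - [0, -5, 0]
    - [0, -5, 0]
    - [0, 0, 0]
  rot:
    - [0, 0, -1.7]
    - [0, 0, -1.7]
    - [0, 0, -1.7]
    - [0, 0, -1.6]
    - [0, 0, -1.6]
    - [0, 0, 0]
    - [0, 0, 0]
    - [0, 0, 0]
  claw: [1, 1, 1, 1, 1, 1, 1, 1]

```text
time_s: 22.22
tcp_pos: [0.4693, -0.0819, 0.1998]
tcp_rot: [179.9, 0.0, 80.7]
force: [0.0, -0.5, -2.8]
grip_width: 0.214
grasp_force: 45.0
```

Call:
play_rows:
  linear:
    - [0, 0, 0]
    - [0, 0, 0]
    - [0, 0, 0]
  rot:
    - [0, 0, 0]
    - [0, 0, 0]
    - [0, 0, 0]
  claw: [1, 1, 1]

```text
time_s: 22.6
tcp_pos: [0.4687, -0.078, 0.1997]
tcp_rot: [180.0, -0.0, 81.0]
force: [-0.4, -0.1, -3.1]
grip_width: 0.215
grasp_force: 45.0
```

```bash
python3 - <<'E'
from h import *
np.set_printoptions(precision=4,suppress=True)
p=snap("wrist","w5"); s=sense(); print(s["tcp_pos"],s["tcp_rot"])
print(proj(p,[[.564,-.0941,.041],[.5515,-.1724,.041],[.539,-.2507,.041]]))
b=blobs(p,(12,140,100),(35,255,255),(330,60,560,300),30);print([(a,c,t[2:4]) for a,c,t in b[:10]])
E
```

```text
[ 0.4687 -0.0781  0.1997] [179.9974  -0.0001  80.9786]
[[375.0992 203.6797]
 [368.961  275.9857]
 [363.5408 339.8337]]
[(10257, array([391.2517, 112.3823]), array([156, 104], dtype=int32)), (2173, array([548.2319, 187.3143]), array([ 40, 127], dtype=int32)), (924, array([481.5152, 139.4816]), array([48, 51], dtype=int32)), (717, array([514.8006,  74.8605]), array([54, 35], dtype=int32)), (435, array([545.1632, 112.892 ]), array([28, 37], dtype=int32)), (345, array([486.4203, 258.8232]), array([36, 28], dtype=int32)), (252, array([337.1111, 240.6825]), array([11, 74], dtype=int32)), (229, array([541.3493,  89.2838]), array([30, 19], dtype=int32)), (222, array([542.6486, 277.8468]), array([21, 26], dtype=int32)), (173, array([522.4566, 266.9306]), array([29, 16], dtype=int32))]
```

View pics/w5.png

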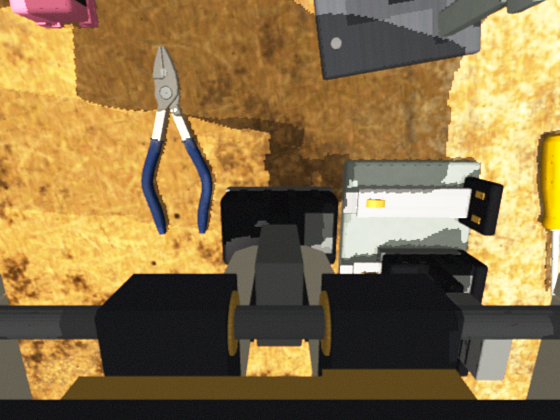

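The charger hasn't moved: catch0 is at (375,203), against a prediction of (375,204). I'll lower the pack and measure its alignment with the rail.

Call:
play_rows:
  linear:
    - [0, 0, -3.3]
    - [0, 0, -3.2]
    - [0, 0, 0]
    - [0, 0, 0]
    - [0, 0, 0]
  rot:
    - [0, 0, 0]
    - [0, 0, 0]
    - [0, 0, 0]
    - [0, 0, 0]
    - [0, 0, 0]
  claw: [1, 1, 1, 1, 1]

```text
time_s: 23.28
tcp_pos: [0.4693, -0.0788, 0.1359]
tcp_rot: [179.9, 0.0, 80.9]
force: [0.2, 1.0, -3.3]
grip_width: 0.216
grasp_force: 45.0
```

```bash
python3 - <<'E'
from h import *
np.set_printoptions(precision=4,suppress=True)
p=snap("wrist"); s=sense();t=s["tcp_pos"]; print(t,s["tcp_rot"]);g=cv2.cvtColor(p["frame"],cv2.COLOR_RGB2GRAY)
xh=np.array([.9875,-.1577]);yh=np.array([.1577,.9875])
L=lambda uv,z:((cast(p,[uv],z)[0,:2]-t[:2])@np.c_[xh,yh]).round(4)
for u in (245,290,315): print(u,g[184:196,u].tolist())
for u in (430,470): print(u,g[190:250,u].tolist())
for v in range(186,193): print(v,L([280,v],t[2]-.1096),L([280,v],t[2]-.0956))
for v in range(198,248,3): print(v,L([440,v],.037),end=' ')
b=blobs(p,(12,140,100),(35,255,255),(380,195,420,245),40);print([(a,c,k[:4],L(c,.04)) for a,c,k in b])
cv2.imwrite("pics/w6.png",cv2.resize(p["frame"][150:270,200:520,::-1],None,fx=2.5,fy=2.5,interpolation=cv2.INTER_CUBIC))
E
```

```text
[ 0.4692 -0.0788  0.1357] [179.8885   0.0116  80.9161]
245 [78, 74, 63, 55, 52, 36, 18, 15, 17, 16, 11, 18]
290 [62, 61, 54, 55, 51, 36, 19, 15, 18, 16, 18, 16]
315 [57, 55, 57, 54, 48, 38, 16, 14, 21, 13, 17, 19]
430 [137, 135, 135, 138, 136, 138, 136, 126, 91, 91, 88, 86, 109, 146, 156, 159, 161, 158, 159, 159, 161, 159, 162, 165, 164, 160, 164, 165, 161, 158, 166, 219, 254, 251, 249, 248, 249, 249, 250, 251, 251, 251, 251, 250, 249, 249, 249, 239, 235, 234, 234, 234, 234, 235, 237, 236, 235, 236, 236, 236]
470 [238, 237, 237, 238, 225, 146, 129, 133, 126, 93, 89, 87, 147, 237, 250, 249, 249, 249, 248, 248, 249, 249, 250, 251, 250, 250, 251, 251, 250, 250, 251, 250, 251, 250, 249, 249, 249, 249, 249, 249, 250, 250, 249, 249, 249, 249, 247, 237, 236, 236, 235, 236, 235, 235, 236, 234, 234, 234, 234, 234]
186 [0.0016 0.0258] [0.0016 0.0284]
187 [0.0016 0.025 ] [0.0016 0.0276]
188 [0.0016 0.0241] [0.0016 0.0268]
189 [0.0016 0.0233] [0.0016 0.026 ]
190 [0.0016 0.0224] [0.0016 0.0252]
191 [0.0016 0.0216] [0.0016 0.0244]
192 [0.0016 0.0207] [0.0016 0.0236]
198 [0.1301 0.0181] 201 [0.1304 0.0157] 204 [0.1307 0.0132] 207 [0.1311 0.0107] 210 [0.1314 0.0082] 213 [0.1318 0.0057] 216 [0.1321 0.0031] 219 [0.1325 0.0006] 222 [ 0.1328 -0.002 ] 225 [ 0.1332 -0.0046] 228 [ 0.1335 -0.0072] 231 [ 0.1339 -0.0098] 234 [ 0.1342 -0.0124] 237 [ 0.1346 -0.015 ] 240 [ 0.1349 -0.0177] 243 [ 0.1353 -0.0203] 246 [ 0.1357 -0.023 ] [(209, array([397.0287, 220.2344]), array([386, 216,  23,  10], dtype=int32), array([0.0962, 0.0004]))]
```

View pics/w6.png

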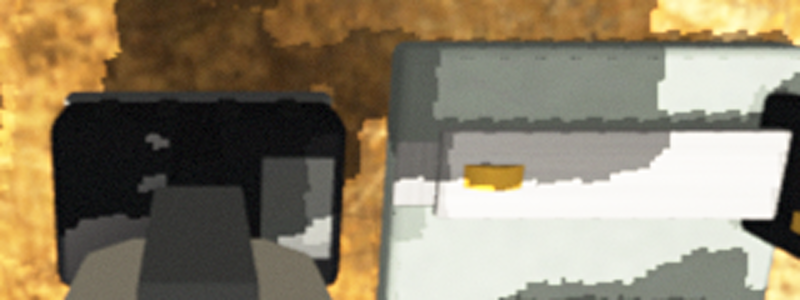

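Call:
play_rows:
  linear:
    - [0, 0.04, -0.15]
    - [0, 0, 0]
    - [0.8, -0.13, 0]
    - [0.8, -0.12, 0]
    - [0.8, -0.13, 0]
    - [0.8, -0.13, 0]
    - [0.4, -0.06, 0]
    - [0, 0, 0]
  rot:
    - [0, 0, 0]
    - [0, 0, 0]
    - [0, 0, 0]
    - [0, 0, 0]
    - [0, 0, 0]
    - [0, 0, 0]
    - [0, 0, 0]
    - [0, 0, 0]
  claw: [1, 1, 1, 1, 1, 1, 1, 1]

```text
time_s: 24.32
tcp_pos: [0.5047, -0.084, 0.133]
tcp_rot: [-180.0, -0.0, 80.9]
force: [-1.4, -0.1, -2.3]
grip_width: 0.211
grasp_force: 45.0
```

Call:
play_rows:
  linear:
    - [0.3, -0.05, 0]
    - [0.4, -0.06, 0]
    - [0.3, -0.05, 0]
    - [0, 0, 0]
  rot:
    - [0, 0, 0]
    - [0, 0, 0]
    - [0, 0, 0]
    - [0, 0, 0]
  claw: [1, 1, 1, 1]

```text
time_s: 24.82
tcp_pos: [0.5148, -0.0856, 0.1331]
tcp_rot: [-180.0, 0.0, 80.9]
force: [-0.2, 0.2, -2.6]
grip_width: 0.213
grasp_force: 45.0
```

Call:
play_rows:
  linear:
    - [0, 0, 0.1]
    - [0.5, -0.08, 0]
    - [0.5, -0.08, 0]
    - [0.5, -0.08, 0]
    - [0.5, -0.08, 0]
    - [0, 0, 0]
  rot:
    - [0, 0, 0]
    - [0, 0, 0]
    - [0, 0, 0]
    - [0, 0, 0]
    - [0, 0, 0]
    - [0, 0, 0]
  claw: [1, 1, 1, 1, 1, 1]

```text
time_s: 25.58
tcp_pos: [0.5353, -0.0889, 0.1343]
tcp_rot: [179.9, 0.0, 80.9]
force: [0.4, -0.4, -0.7]
grip_width: 0.212
grasp_force: 45.0
```

Call:
play_rows:
  linear:
    - [0.5, -0.08, 0]
    - [0.5, -0.08, 0]
    - [0.5, -0.08, 0]
    - [0.5, -0.08, 0]
    - [0.5, -0.08, 0]
    - [0.5, -0.08, 0]
    - [0, 0, 0]
  rot:
    - [0, 0, 0]
    - [0, 0, 0]
    - [0, 0, 0]
    - [0, 0, 0]
    - [0, 0, 0]
    - [0, 0, 0]
    - [0, 0, 0]
  claw: [1, 1, 1, 1, 1, 1, 1]

```text
time_s: 26.45
tcp_pos: [0.5652, -0.0937, 0.1342]
tcp_rot: [179.9, 0.0, 80.9]
force: [-0.6, 0.0, -0.6]
grip_width: 0.215
grasp_force: 45.0
```

Call:
play_rows:
  linear:
    - [0.8, -0.13, 0]
    - [0.8, -0.13, 0]
    - [0.8, -0.13, 0]
    - [0.8, -0.13, 0]
    - [0.8, -0.13, 0]
    - [0.5, -0.08, 0]
    - [0.2, -0.03, 0]
    - [0, 0, 0]
  rot:
    - [0, 0, 0]
    - [0, 0, 0]
    - [0, 0, 0]
    - [0, 0, 0]
    - [0, 0, 0]
    - [0, 0, 0]
    - [0, 0, 0]
    - [0, 0, 0]
  claw: [1, 1, 1, 1, 1, 1, 1, 1]

```text
time_s: 27.45
tcp_pos: [0.612, -0.1013, 0.1342]
tcp_rot: [179.9, 0.0, 80.9]
force: [2.3, -0.2, -1.1]
grip_width: 0.212
grasp_force: 45.0
```

Call:
play_rows:
  linear:
    - [0.2, -0.03, 0]
    - [0.1, -0.02, 0]
    - [0, 0, 0]
  rot:
    - [0, 0, 0]
    - [0, 0, 0]
    - [0, 0, 0]
  claw: [1, 1, 1]

```text
time_s: 27.82
tcp_pos: [0.6144, -0.1017, 0.1339]
tcp_rot: [-180.0, -0.0, 80.9]
force: [1.1, 0.7, -4.2]
grip_width: 0.216
grasp_force: 45.0
```

Call:
play_rows:
  linear:
    - [0.1, -0.02, 0]
    - [0, 0, 0]
  rot:
    - [0, 0, 0]
    - [0, 0, 0]
  claw: [1, 1]

```text
time_s: 28.08
tcp_pos: [0.6155, -0.1019, 0.134]
tcp_rot: [-180.0, -0.0, 80.9]
force: [-0.6, -0.5, -3.2]
grip_width: 0.214
grasp_force: 45.0
```

Call:
play_rows:
  linear:
    - [0.1, -0.02, 0]
    - [0, 0, 0]
  rot:
    - [0, 0, 0]
    - [0, 0, 0]
  claw: [1, 1]

```text
time_s: 28.32
tcp_pos: [0.6166, -0.1021, 0.1341]
tcp_rot: [-180.0, -0.0, 80.9]
force: [0.5, -0.2, -3.1]
grip_width: 0.217
grasp_force: 45.0
```

Call:
play_rows:
  linear:
    - [0.1, -0.02, 0]
    - [0, 0, 0]
  rot:
    - [0, 0, 0]
    - [0, 0, 0]
  claw: [1, 1]

```text
time_s: 28.58
tcp_pos: [0.6169, -0.1022, 0.1338]
tcp_rot: [-179.9, -0.0, 80.9]
force: [-5.4, 1.9, -2.5]
grip_width: 0.21
grasp_force: 45.0
```

Call:
play_rows:
  linear:
    - [0, 0, 0]
    - [0, 0, 0]
    - [0, 0, 0]
    - [0, 0, 0]
    - [0, 0, 0]
    - [0, 0, 4]
    - [0, 0, 5]
    - [0, 0, 5]
  rot:
    - [0, 0, 0]
    - [0, 0, 0]
    - [0, 0, 0]
    - [0, 0, 0]
    - [0, 0, 0]
    - [0, 0, 0]
    - [0, 0, 0]
    - [0, 0, 0]
  claw: [0.5, 0.3, 0.1, 0, 0, 0, 0, 0]

```text
time_s: 29.58
tcp_pos: [0.6174, -0.1023, 0.2757]
tcp_rot: [-180.0, -0.0, 80.9]
force: [0.3, -0.5, 0.3]
grip_width: 0.983
grasp_force: 0.0
```

Call:
play_rows:
  linear:
    - [-2.5, -4.4, 0]
    - [-2.5, -4.4, 0]
    - [-2.5, -4.4, 0]
    - [-2.6, -4.3, 0]
    - [-2.6, -4.3, 0]
    - [0, 0, 0]
    - [0, 0, 0]
    - [0, 0, 0]
  rot:
    - [0, 0, 0]
    - [0, 0, 0]
    - [0, 0, 0]
    - [0, 0, 0]
    - [0, 0, 0]
    - [0, 0, 0]
    - [0, 0, 0]
    - [0, 0, 0]
  claw: [1, 1, 1, 1, 1, 1, 1, 1]

```text
time_s: 30.58
tcp_pos: [0.4912, -0.3194, 0.2741]
tcp_rot: [180.0, -0.0, 81.0]
force: [0.1, -0.3, 0.2]
grip_width: 0.191
grasp_force: 0.0
```

```bash
python3 - <<'E'
from h import *
np.set_printoptions(precision=4,suppress=True)
p=snap("wrist"); s=sense();t=s["tcp_pos"]; print(t,s["tcp_rot"],s["grip_width"])
E0=[[.564,-.0941,.041],[.5515,-.1724,.041],[.539,-.2507,.041]]
print(proj(p,E0))
for q in proj(p,E0):
    u,v=q.astype(int); b=blobs(p,(12,140,80),(35,255,255),(max(u-25,0),max(v-20,0),u+25,v+20),15); print([(a,c,cast(p,[c],.041)[0]) for a,c,_ in b[:3]])
o=np.hstack([cv2.resize(p["frame"],(400,300)),cv2.resize(snap("top")["frame"][150:240,290:410],(400,300),interpolation=cv2.INTER_CUBIC)])
cv2.imwrite("pics/g.png",o[:,:,::-1])
E
```

```text
[ 0.4912 -0.3194  0.2741] [179.996   -0.0022  80.9926] 0.1457565357278362
[[314.2699 -35.0321]
 [311.9786  49.6798]
 [309.9482 124.7456]]
[(2472, array([312.2395, 242.3333]), array([ 0.523 , -0.3954,  0.041 ])), (222, array([297.3559, 368.3198]), array([ 0.4769, -0.5844,  0.041 ])), (162, array([322.6173, 329.1543]), array([ 0.5208, -0.5252,  0.041 ]))]
[(121, array([312.4959,  50.7603]), array([ 0.5519, -0.1736,  0.041 ]))]
[(94, array([310.4362, 126.2553]), array([ 0.5393, -0.2525,  0.041 ])), (39, array([285., 110.]), array([ 0.5128, -0.2301,  0.041 ])), (23, array([284.9565, 139.6522]), array([ 0.5077, -0.2629,  0.041 ]))]
```

View pics/g.png

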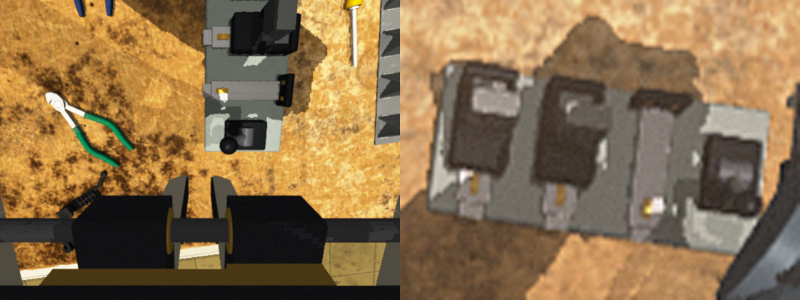

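Call:
play_rows:
  linear:
    - [0, 0, -5.4]
    - [0, 0, -5.4]
    - [0, 0, -5.3]
    - [0, 0, 0]
    - [1.2, -0.2, 0]
    - [1.2, -0.2, 0]
    - [1.2, -0.2, 0]
    - [1.2, -0.2, 0]
  rot:
    - [0, 0, 0]
    - [0, 0, 0]
    - [0, 0, 0]
    - [0, 0, 0]
    - [0, 0, 0]
    - [0, 0, 0]
    - [0, 0, 0]
    - [0, 0, 0]
  claw: [1, 1, 1, 1, 1, 1, 1, 1]

```text
time_s: 31.68
tcp_pos: [0.5398, -0.3286, 0.1138]
tcp_rot: [179.9, 0.0, 80.9]
force: [-0.3, 0.6, 1.2]
grip_width: 0.002
grasp_force: 0.6
```

Call:
play_rows:
  linear:
    - [1.2, -0.2, 0]
    - [1.2, -0.2, 0]
    - [0.7, -0.1, 0]
    - [0.3, -0.05, 0]
    - [0.3, -0.05, 0]
    - [0, 0, 0]
  rot:
    - [0, 0, 0]
    - [0, 0, 0]
    - [0, 0, 0]
    - [0, 0, 0]
    - [0, 0, 0]
    - [0, 0, 0]
  claw: [1, 1, 1, 1, 1, 1]

```text
time_s: 32.42
tcp_pos: [0.5757, -0.3344, 0.1132]
tcp_rot: [180.0, 0.0, 80.9]
force: [-0.4, 0.0, -0.6]
grip_width: 0.007
grasp_force: 0.0
```

Call:
play_rows:
  linear:
    - [0.2, -0.03, 0]
    - [0, 0, 0]
  rot:
    - [0, 0, 0]
    - [0, 0, 0]
  claw: [1, 1]

```text
time_s: 32.67
tcp_pos: [0.5776, -0.3347, 0.1132]
tcp_rot: [180.0, 0.0, 80.9]
force: [0.0, -0.5, -0.8]
grip_width: 0.009
grasp_force: 0.1
```

Call:
play_rows:
  linear:
    - [0.2, -0.03, 0]
    - [0, 0, 0]
  rot:
    - [0, 0, 0]
    - [0, 0, 0]
  claw: [1, 1]

```text
time_s: 32.92
tcp_pos: [0.5796, -0.3349, 0.1131]
tcp_rot: [-180.0, -0.0, 80.9]
force: [-1.0, 0.3, 0.7]
grip_width: 0.007
grasp_force: 0.6
```

Call:
play_rows:
  linear:
    - [0.15, -0.02, 0]
    - [0, 0, 0]
  rot:
    - [0, 0, 0]
    - [0, 0, 0]
  claw: [1, 1]

```text
time_s: 33.17
tcp_pos: [0.58, -0.335, 0.113]
tcp_rot: [-179.8, -0.0, 80.9]
force: [-8.5, 0.6, 1.7]
grip_width: 0.006
grasp_force: 4.2
```

At the hard stop with 8.5 N. I'll back off, raise clear and check.

Call:
play_rows:
  linear:
    - [-0.8, 0.1, 0]
    - [0, 0, 5]
    - [0, 0, 6]
    - [0, 0, 5]
    - [-4, -4, 0]
    - [-4, -4, 0]
    - [-4, -4, 0]
    - [0, 0, 0]
  rot:
    - [0, 0, 0]
    - [0, 0, 0]
    - [0, 0, 0]
    - [0, 0, 0]
    - [0, 0, 0]
    - [0, 0, 0]
    - [0, 0, 0]
    - [0, 0, 0]
  claw: [1, 1, 1, 1, 1, 1, 1, 1]

```text
time_s: 34.17
tcp_pos: [0.4506, -0.4565, 0.2733]
tcp_rot: [180.0, 0.0, 80.7]
force: [-0.3, 0.3, 0.1]
grip_width: 0.009
grasp_force: 0.0
```

```bash
python3 - <<'E'
from h import *
np.set_printoptions(precision=4,suppress=True)
p=snap("wrist"); s=sense();print(s["tcp_pos"],s["force"])
c=[310,126]
b=blobs(p,(12,140,80),(35,255,255),(250,0,480,420),60)
print(proj(p,[[.564,-.0941,.041],[.5515,-.1724,.041],[.539,-.2507,.041]]))
o=np.hstack([cv2.resize(p["frame"],(400,300)),cv2.resize(snap("top")["frame"][150:240,290:410],(400,300),interpolation=cv2.INTER_CUBIC)])
cv2.imwrite("pics/i.png",o[:,:,::-1])
E
```

```text
[ 0.452  -0.4551  0.2733] [ 1.0269  0.2424 -0.0515]
[[ 337.3869 -219.2957]
 [ 333.662  -111.3616]
 [ 330.4127  -17.2069]]
```

View pics/i.png

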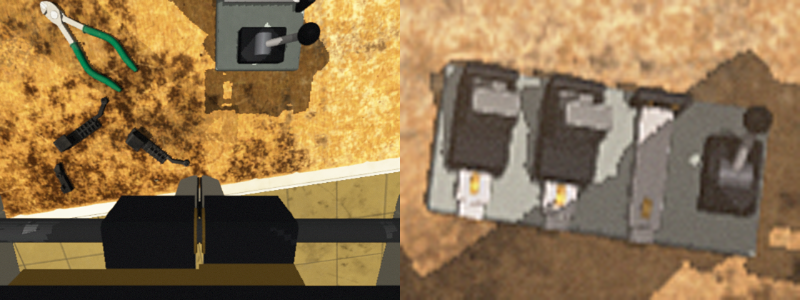

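The final picture shows the lever on, leaning to the far side with its ball at right-half (757,120). Both packs are home with their catches showing behind them, and the robot is clear.

```bash
python3 -c "
from cell import *
print(hand_in())"
```

```text
the job is handed in; nothing more can be done
None
```

I switched the charger off, slid both hanging packs home on shoes 0 and 1 with the catches up behind them, switched it back on, and handed the job in at about 34 s; no verdict was returned.

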